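# Mark a coupling guard and hang it on the finished rack

## Task

Drape the yellow coupling guard over the bar of the blue marking stand, let go of it, and press the red pedal fully down to its stop so that the guard is marked. Then take the guard off and hang it astride the bar of the green finished rack, let it come to rest there, and leave the pedal up. Lower the guard onto the bars rather than dropping it, and leave the other things on the bench where they are.

Things in the scene. Friction and masses are not known exactly. Their poses are not given: they have to be found in the camera images.
- guard: Yellow coupling guard: stiff bent sheet like an upside-down U, 110 mm long (y), 52 mm wide outside (x), 44 inside, 86 mm high, wall 4 mm, about 0.25 kg. Starts standing on its flanges in front of the stands. Origin: centre of its open underside, z up. Flanges flat and upright up to 60 mm, arch above. Grip from above across the flanges (along x), e.g. TCP 54 mm above the origin.
- guard_crown (a point): The middle of the inside of the guard's arch, 82 mm above its origin: it lies on top of the bar when the guard hangs there.
- marking_stand: Blue stand, fixed, base 90 x 214 mm: round steel bar, 20 mm diameter, 170 mm clear between two uprights that end 4 mm above it. Origin: centre of the underside, y along the bar, x to the back. Bar top at 150 mm. Steel web 26 mm thick, 50 long under mid-bar. Grey marking head 88 mm high, 50 to 84 mm behind the bar axis; its nozzle runs out 14 mm as the pedal goes down.
- marking_stand_bar (a point): Middle of the upper side of the marking stand's bar; axes as the stand.
- finish_rack: Green finished rack, fixed: as the marking stand, without head or web. Bar top at 165 mm above the bench, bar 20 mm in diameter, 170 mm clear between the uprights, which end 4 mm above the bar. Origin: centre of the underside, y along the bar, x to the back. Both stands and the pedal are turned up to 0.25 rad.
- finish_rack_bar (a point): Middle of the upper side of the finished rack's bar; axes as the rack.
- pedal_base: Grey base of the pedal switch, 160 x 100 x 12 mm, fixed; origin: centre of its underside, x to the back. The hinge runs along its y, 62 mm behind the origin and 24 mm up. Marking stand, finished rack and pedal stand side by side in any order, about 0.23 m apart.
- pedal (a joint): Angle of the red pedal: 0 up, 0.20 rad at its stop. It springs back by itself.
- pedal_pad (a point): Point to press on the black rubber of the red pedal plate (135 x 76 mm), on its top, 95 mm from the hinge: about 50 mm above the bench with the pedal up, 19 mm lower at the stop. Pushed straight down there it takes about 5 N at first and 10 N at the stop.
- hammer: The brass hammer with a wooden handle, 198 mm long, lying behind the work. A bystander.
- caliper: The dial caliper, 232 mm long, lying behind the work. A bystander.
- stone_holder: The orange stone holder, 115 mm long, lying at the right. A bystander.
- glue_bottle: The small white bottle, 30 mm across and 96 mm tall, standing at the right. A bystander.
Mind the look-alikes: they are no part of the job. Of the things like the guard, leave any that is brown; of the rest the larger one is meant.

How it is judged:
On the way, in this order (a step that is already met when the one before it is completed fails the run):
1. the guard hangs astride the bar of the marking stand, let go (x of guard_crown in the frame of marking_stand_bar between -0.012 and 0.012 m and y of guard_crown in the frame of marking_stand_bar between -0.034 and 0.034 m and z of guard_crown in the frame of marking_stand_bar between -0.006 and 0.006 m and angle between guard's own z axis and vertical below 0.25 rad and angle between the y axis of guard and the y axis of marking_stand, either way round below 0.3 rad and contact force between the fingers and guard below 0.2 N), for 0.2 s.
2. the pedal is pressed to its stop while the guard hangs on the marking stand (all of step 1 and value of joint pedal above 0.185 rad), for 0.1 s.
At the end, for the whole second after the job is handed in: The guard hangs at rest (under 0.05 m/s), let go, astride the green rack's bar: crown within 6 mm of the bar's top in height, 12 mm of its centre line, 34 mm of its middle along it; tilt under 0.25 rad, in line with the bar within 0.3 rad. The pedal is up (below 0.03 rad) (x of guard_crown in the frame of finish_rack_bar between -0.012 and 0.012 m and y of guard_crown in the frame of finish_rack_bar between -0.034 and 0.034 m and z of guard_crown in the frame of finish_rack_bar between -0.006 and 0.006 m and angle between guard's own z axis and vertical below 0.25 rad and angle between the y axis of guard and the y axis of finish_rack, either way round below 0.3 rad and contact force between the fingers and guard below 0.2 N and linear speed of guard below 0.05 m/s and value of joint pedal below 0.03 rad); the robot touches nothing.
It fails at once if the guard is dropped: it moves faster than 0.6 m/s with no finger touching it (a fall of about 20 mm) (linear speed of guard above 0.6 m/s and contact force between the fingers and guard below 0.05 N).
It fails at once if the hammer, caliper, stone holder or small bottle is moved by more than 40 mm (distance of any of hammer, caliper, stone_holder, glue_bottle from where it was at the start of the episode above 0.04 m).
It also fails if it takes over 72 s, if anything falls off the work surface, if the arm or the gripper's body presses on something with over 40 N, if the wrist force passes 120 N, or if a joint passes its speed limit or range.

## Robot

A 6-joint arm with a two-finger parallel gripper is mounted at the origin on a cart in front of the work surface, level with it; the furniture and walls round the work are solid. World frame = base frame: x ahead of the robot, y to its left, z up, the work surface at z = 0. Lengths are in m, angles in rad, forces in N, time in s.
With the tool pointing down it reaches from about 0.275 to 1 m from the base axis. Payload 8.4 kg.
Tool frame: the origin (TCP) lies between the finger pads, 19 mm behind the fingertips; this is the grasp point; z points along the fingers, y is the line along which they close (so a half turn about z gives the same grasp; the last joint's range is limited). The gripper opens to 85 mm and grips with 20 to 120 N. Pads are 22 mm wide; open, the fingers measure 114 mm over their backs; the gripper's body (76 mm by 85 mm) begins 54 mm behind the grasp point. The pads swing forward as they close: fully open they stand 13 mm farther back than shut.
Start: joints at [-1.253, 0.353, 1.633, -0, 1.155, -0.002], TCP at [0.196, -0.593, 0.25] pointing down, gripper open.
Joint ranges: [-2.63, 2.63], [-0.92, 2.1], [0.06, 2.66], [-1.3, 4.44], [0, 2.69], [-3.02, 3.02]. Speed limits (rad/s): [2.22, 2.22, 2.79, 3.14, 3.14, 3.14].

## Interface

Orientations are given as a unit quaternion [w, x, y, z].
In Python, from bench import manip gives the robot as it stands.
- The arm moves only by the shell command python3 -m jog 'ROWS' [FORCE]. ROWS is JSON, a list of rows, each an object of numbers: "gripper": the finger opening in mm, from 0 to 85.4; "dx", "dy", "dz": the shift along the world's x, y, z in mm; "rx", "ry", "rz": the turn, a rotation vector about the world's x, y, z in degrees. In form: [{"gripper": .., "dx": .., "dy": .., "dz": .., "rx": .., "ry": .., "rz": ..}, ...]. A call has exactly 10 rows; each row is the pose to reach, as a shift and turn from the pose commanded when the call began; what a row does not reach only later rows make up. A row lasts 1/12 s, in which the tool goes at most 41.7 mm and 7.16 degrees, less where a joint would pass 70% of its speed; a pose out of reach is approached as far as the arm can. A call with a gripper value outside its range is refused whole. The fingers move at their own pace and stop on an object; FORCE is the grip in N (left out, the last holds). Time passes only in rows, so rows that repeat a pose let the fingers close, or fill a call up. It gives the time, the measured TCP pose, the force, the opening and the grip force at its end, in the units of the state.
- manip.get_obs(): the state, without advancing time (a new reading comes with each control period).
- manip.read_camera(name): name is "scene" or "top"; returns a dict with "color" (480x640x3 uint8, red, green, blue), "depth" (480x640 float32, m along the optical axis (not along the pixel's ray), 0 where there is no reading), "intrinsics" (3x3 intrinsics, pixels), "D" ([k1, k2, p1, p2, k3] as OpenCV has them; the pictures are not rectified), "R" (3x3) and "t" (3): a world point X has camera coordinates R X + t. Camera axes: x right, y down, z forward; pixel columns grow to the right and rows downward; lengths in m; the calibration is good to about 2 mm. A picture is of the moment at which its call begins.
- manip.finish_job(): hands the job in; it is judged then, once.
The state is a dict: "time_s": time; "joints": joint angles; "joint_vel": joint speeds; "joint_torque": joint torques, N m; "position": TCP position; "orientation": TCP orientation; "contact_force": force on the tool from outside, world axes, zero at the start; "ft_torque": the same for the moment, N m; "opening": opening from 0.0 (shut) to 1.0 (fully open); "grasp_force": force on a finger pad.
Only numpy, scipy, OpenCV 4.12 (cv2) and the standard library are available. Lean on these libraries where they do the work, as an engineer would, in place of code of your own. Each camera call takes 0.05 s, during which the arm holds its last target. There are 200 camera calls.

## Working session

There is one attempt and no reset: what is moved stays moved. The work goes in short steps, Python scripts to look and compute and a shell command to move; the robot and the scene stay as the last step left them, time stands still between calls to the robot, and variables do not carry over. Pictures are saved under pics/ and viewed, at most 10 in all, crops included, and the job is handed in when it is done.

```bash
mkdir -p pics; ls; python3 - <<'E'
from bench import manip
import cv2,numpy as np
for n in("scene","top"):
    c=manip.read_camera(n); cv2.imwrite(f"pics/{n}0.png",c["color"][:,:,::-1]); np.savez(f"{n}0.npz",**{k:c[k] for k in("color","depth","intrinsics","D","R","t")})
    print(n,c["intrinsics"].tolist(),c["D"],(-c["R"].T@c["t"]).round(3),c["R"].round(3).tolist())
E
```

```text
pics
scene [[557.904162164582, 0.0, 320.3748800645845], [0.0, 557.904162164582, 238.59913850150608], [0.0, 0.0, 1.0]] [-0.14465072  0.          0.          0.          0.        ] [0.079 0.795 1.228] [[-0.801, -0.599, 0.009], [-0.475, 0.626, -0.618], [0.364, -0.5, -0.786]]
top [[543.8593817385697, 0.0, 319.8147046709612], [0.0, 543.8593817385697, 232.23227106167306], [0.0, 0.0, 1.0]] [-0.08154909  0.          0.          0.          0.        ] [0.421 0.059 1.546] [[0.01, -1.0, 0.003], [-0.992, -0.01, -0.125], [0.125, -0.002, -0.992]]
```

View pics/scene0.png

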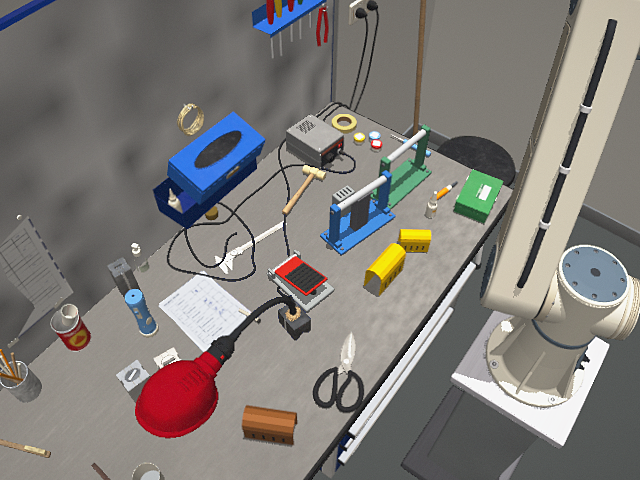

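View pics/top0.png

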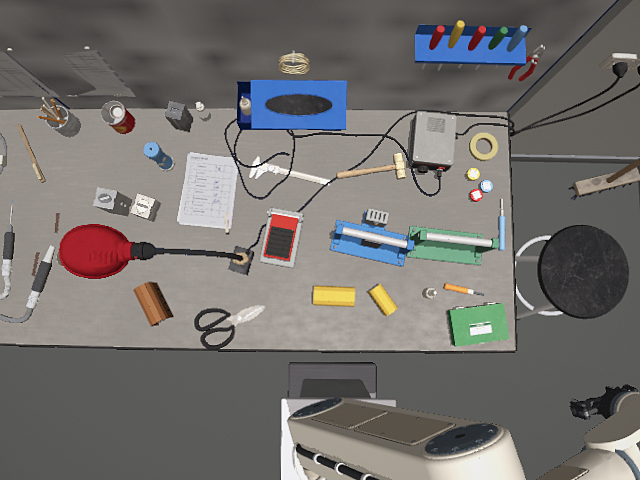

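The scene view shows the large yellow guard at (385,268), the small one at (415,240), the blue stand at (358,210), the green rack at (403,170), the red pedal at (300,278), and the brown look-alike at (270,425). In the top view, these are the guard (333,296), small one (383,299), blue bar (372,236), green bar (450,238), pedal (282,240), and lamp block (240,260).

```bash
cat > h.py <<'E'
import numpy as np,cv2
def load(n,live=False,save=None):
    if live:
        from bench import manip
        c=manip.read_camera(n)
        if save: cv2.imwrite(save,c["color"][:,:,::-1])
        return c
    return dict(np.load(f"{n}0.npz"))
def cloud(c):
    v,u=np.mgrid[0:480,0:640]
    p=cv2.undistortPoints(np.stack([u.ravel(),v.ravel()],1).astype(np.float32)[:,None],c["intrinsics"],c["D"])[:,0]
    z=c["depth"].ravel(); X=np.c_[p*z[:,None],z]
    W=(X-c["t"])@c["R"]; W[z==0]=np.nan
    return W.reshape(480,640,3), cv2.cvtColor(c["color"],cv2.COLOR_RGB2HSV)
def blobs(m,amin=100):
    n,l,s,ce=cv2.connectedComponentsWithStats(m.astype(np.uint8))
    return [(l==i,s[i,4],ce[i].round(0)) for i in range(1,n) if s[i,4]>amin]
def rect(P):
    r=cv2.minAreaRect((P[:,:2]*1000).astype(np.float32)); (cx,cy),(w,h),a=r
    if w<h: a+=90; w,h=h,w
    return f"c=({cx:.1f},{cy:.1f}) {w:.1f}x{h:.1f} long-axis ang={((a+90)%180)-90:.1f} z {np.percentile(P[:,2],[2,50,98]).round(4)} n{len(P)}"
E
python3 - <<'E'
from h import *
for n in("top","scene"):
    c=load(n); W,H=cloud(c); h,s,v=[H[...,i].astype(int) for i in range(3)]; z=W[...,2]
    ok=np.isfinite(z)&(W[...,0]>.2)&(W[...,0]<.85)&(abs(W[...,1])<.75)
    for name,m in dict(yellow=(h>18)&(h<33)&(s>150),blue=(h>100)&(h<120)&(s>130),green=(h>60)&(h<90)&(s>80),red=((h<5)|(h>174))&(s>170)).items():
        for b,a,ce in blobs(m&ok):
            P=W[b]; print(n,name,ce,rect(P)); T=P[P[:,2]>np.percentile(P[:,2],98)-.006]; print("    top:",rect(T))
    print(n,"bench z",np.nanmedian(z[ok&(z<.02)]))
    # bright bars
    for b,a,ce in blobs(ok&(s<40)&(v>120)&(z>.125)&(z<.18)&(W[...,1]<.1),60): print(n,"bar",ce,rect(W[b]))
    for b,a,ce in blobs(ok&(v<75)&(z>.025)&(z<.065)&(W[...,1]>0.05)&(W[...,1]<.3),60): print(n,"pad",ce,rect(W[b]))
E
```

```text
top yellow [383. 300.] c=(428.2,-119.8) 79.4x45.3 long-axis ang=35.7 z [0.0294 0.0581 0.0672] n308
    top: c=(425.9,-116.7) 77.5x29.5 long-axis ang=39.9 z [0.0613 0.0638 0.0704] n82
top yellow [333. 295.] c=(435.8,18.0) 108.7x50.8 long-axis ang=88.0 z [0.0617 0.0782 0.0884] n452
    top: c=(433.8,17.4) 107.2x36.0 long-axis ang=88.6 z [0.0825 0.0853 0.0907] n110
top blue [297. 127.] c=(845.4,112.2) 230.3x9.8 long-axis ang=-89.7 z [0.2431 0.2537 0.2598] n356
    top: c=(845.5,113.2) 226.4x9.8 long-axis ang=-89.7 z [0.2538 0.2555 0.2601] n175
top blue [370. 244.] c=(606.3,-93.2) 219.5x130.9 long-axis ang=77.6 z [0.0028 0.0103 0.1541] n1678
    top: c=(586.3,-83.8) 204.7x24.9 long-axis ang=77.7 z [0.1484 0.153  0.1589] n114
top green [449. 244.] c=(582.4,-293.5) 226.1x89.2 long-axis ang=84.0 z [0.0025 0.0108 0.1695] n935
    top: c=(582.5,-299.8) 205.3x26.5 long-axis ang=84.8 z [0.1643 0.1682 0.1745] n65
top green [477. 324.] c=(360.4,-383.8) 154.8x98.5 long-axis ang=-81.8 z [0.0261 0.0445 0.0518] n1746
    top: c=(360.4,-383.3) 151.8x98.4 long-axis ang=-81.8 z [0.0459 0.0478 0.0529] n6
[... 1998 characters left out ...]
red [179. 397.] c=(531.1,616.3) 190.8x122.6 long-axis ang=84.6 z [0.1876 0.2452 0.2691] n5112
    top: c=(539.7,637.9) 74.7x65.8 long-axis ang=-84.8 z [0.2632 0.2661 0.2709] n796
scene bench z 0.0011244582371917778
scene bar [406. 145.] c=(581.2,-301.7) 176.5x21.5 long-axis ang=85.1 z [0.1556 0.1642 0.1703] n288
scene bar [362. 192.] c=(585.6,-84.6) 172.1x22.9 long-axis ang=76.7 z [0.1392 0.1493 0.1558] n384
scene pad [249. 233.] c=(796.2,146.1) 80.5x14.6 long-axis ang=-24.9 z [0.0277 0.0488 0.0635] n68
scene pad [304. 277.] c=(583.8,170.4) 84.1x65.4 long-axis ang=-9.3 z [0.0395 0.05   0.0609] n587
scene pad [304. 327.] c=(498.0,281.6) 39.0x5.8 long-axis ang=71.1 z [0.0264 0.0412 0.0575] n90
```

```bash
python3 - <<'E'
from bench import manip
from scipy.spatial.transform import Rotation as R
import numpy as np
o=manip.get_obs(); q=o["orientation"]; print(o["position"],q); print(R.from_quat(np.roll(q,-1)).as_matrix().round(3),o["time_s"],o["opening"])
from h import *
for n in("top","scene"):
    W,H=cloud(load(n)); z=W[...,2]
    d=(np.abs(W[...,0]-.59)<.13)&(np.abs(W[...,1]-.168)<.1)
    hh,s,v=[H[...,i].astype(int) for i in range(3)]
    for b,a,ce in blobs(d&(z>.008)&(z<.017)&(s<60),80): print(n,"base",rect(W[b]))
E
```

```text
[ 0.19637768 -0.59293411  0.24932971] [-6.19089410e-04  9.87243664e-01  1.59215442e-01 -8.49946364e-05]
[[ 0.949  0.314 -0.   ]
 [ 0.314 -0.949  0.001]
 [ 0.    -0.001 -1.   ]] 0.1 1.0034878141558936
top base c=(588.1,168.1) 136.8x100.1 long-axis ang=-10.2 z [0.0083 0.0116 0.0162] n337
scene base c=(583.6,199.4) 182.8x97.3 long-axis ang=27.3 z [0.0085 0.013  0.0168] n712
```

```bash
python3 -m jog '[{"gripper":85,"dx":30,"dy":30,"rz":7},{"dx":60,"dy":65,"rz":14},{"dx":85,"dy":100,"rz":21},{"dx":105,"dy":135,"rz":28},{"dx":125,"dy":170,"rz":35},{"dx":145,"dy":205,"rz":42},{"dx":160,"dy":243,"rz":49},{"dx":175,"dy":281,"rz":56},{"dx":190,"dy":319,"rz":63},{"dx":205,"dy":357,"rz":70}]' 40 && python3 -m jog '[{"dx":4,"dy":40},{"dx":8,"dy":80},{"dx":12,"dy":120},{"dx":16,"dy":160},{"dx":20,"dy":200},{"dx":25,"dy":230},{"dx":30,"dy":248},{"dx":34,"dy":254},{"dx":34,"dy":254},{"dx":34,"dy":254}]'
```

```text
schema error: expected keys gripper, dx, dy, dz, rx, ry, rz
```

```bash
python3 -m jog '[{"gripper":85,"dx":30,"dy":30,"dz":0,"rx":0,"ry":0,"rz":7},{"gripper":85,"dx":60,"dy":65,"dz":0,"rx":0,"ry":0,"rz":14},{"gripper":85,"dx":85,"dy":100,"dz":0,"rx":0,"ry":0,"rz":21},{"gripper":85,"dx":105,"dy":135,"dz":0,"rx":0,"ry":0,"rz":28},{"gripper":85,"dx":125,"dy":170,"dz":0,"rx":0,"ry":0,"rz":35},{"gripper":85,"dx":145,"dy":205,"dz":0,"rx":0,"ry":0,"rz":42},{"gripper":85,"dx":160,"dy":243,"dz":0,"rx":0,"ry":0,"rz":49},{"gripper":85,"dx":175,"dy":281,"dz":0,"rx":0,"ry":0,"rz":56},{"gripper":85,"dx":190,"dy":319,"dz":0,"rx":0,"ry":0,"rz":63},{"gripper":85,"dx":205,"dy":357,"dz":0,"rx":0,"ry":0,"rz":70}]' 40 && python3 -m jog '[{"gripper":85,"dx":4,"dy":40,"dz":0,"rx":0,"ry":0,"rz":0},{"gripper":85,"dx":8,"dy":80,"dz":0,"rx":0,"ry":0,"rz":0},{"gripper":85,"dx":12,"dy":120,"dz":0,"rx":0,"ry":0,"rz":0},{"gripper":85,"dx":16,"dy":160,"dz":0,"rx":0,"ry":0,"rz":0},{"gripper":85,"dx":20,"dy":200,"dz":0,"rx":0,"ry":0,"rz":0},{"gripper":85,"dx":25,"dy":230,"dz":0,"rx":0,"ry":0,"rz":0},{"gripper":85,"dx":30,"dy":248,"dz":0,"rx":0,"ry":0,"rz":0},{"gripper":85,"dx":34,"dy":254,"dz":0,"rx":0,"ry":0,"rz":0},{"gripper":85,"dx":34,"dy":254,"dz":0,"rx":0,"ry":0,"rz":0},{"gripper":85,"dx":34,"dy":254,"dz":0,"rx":0,"ry":0,"rz":0}]'
```

```text
time_s: 0.93
position: [0.4016, -0.2343, 0.2499]
orientation: [-0.0, 0.715, 0.699, 0.0]
contact_force: [0.4, -0.4, -0.7]
opening: 0.993
grasp_force: 0.0
time_s: 1.77
position: [0.4353, 0.0173, 0.2498]
orientation: [-0.0, 0.717, 0.697, -0.0]
contact_force: [0.3, -0.2, -0.9]
opening: 0.996
grasp_force: 0.0
```

```bash
python3 -m jog '[{"gripper":85,"dx":0,"dy":0,"dz":-35,"rx":0,"ry":0,"rz":0},{"gripper":85,"dx":0,"dy":0,"dz":-70,"rx":0,"ry":0,"rz":0},{"gripper":85,"dx":0,"dy":0,"dz":-105,"rx":0,"ry":0,"rz":0},{"gripper":85,"dx":0,"dy":0,"dz":-130,"rx":0,"ry":0,"rz":0},{"gripper":85,"dx":0,"dy":0,"dz":-150,"rx":0,"ry":0,"rz":0},{"gripper":85,"dx":0,"dy":0,"dz":-165,"rx":0,"ry":0,"rz":0},{"gripper":85,"dx":0,"dy":0,"dz":-180,"rx":0,"ry":0,"rz":0},{"gripper":85,"dx":0,"dy":0,"dz":-190,"rx":0,"ry":0,"rz":0},{"gripper":85,"dx":0,"dy":0,"dz":-196,"rx":0,"ry":0,"rz":0},{"gripper":85,"dx":0,"dy":0,"dz":-196,"rx":0,"ry":0,"rz":0}]' && python3 -m jog '[{"gripper":40,"dx":0,"dy":0,"dz":0,"rx":0,"ry":0,"rz":0},{"gripper":40,"dx":0,"dy":0,"dz":0,"rx":0,"ry":0,"rz":0},{"gripper":40,"dx":0,"dy":0,"dz":0,"rx":0,"ry":0,"rz":0},{"gripper":40,"dx":0,"dy":0,"dz":0,"rx":0,"ry":0,"rz":0},{"gripper":40,"dx":0,"dy":0,"dz":0,"rx":0,"ry":0,"rz":0},{"gripper":40,"dx":0,"dy":0,"dz":0,"rx":0,"ry":0,"rz":0},{"gripper":40,"dx":0,"dy":0,"dz":0,"rx":0,"ry":0,"rz":0},{"gripper":40,"dx":0,"dy":0,"dz":0,"rx":0,"ry":0,"rz":0},{"gripper":40,"dx":0,"dy":0,"dz":0,"rx":0,"ry":0,"rz":0},{"gripper":40,"dx":0,"dy":0,"dz":0,"rx":0,"ry":0,"rz":0}]' 40
```

```text
time_s: 2.6
position: [0.4348, 0.0169, 0.0531]
orientation: [-0.001, 0.718, 0.696, -0.001]
contact_force: [0.2, -0.6, -0.4]
opening: 0.998
grasp_force: 0.0
time_s: 3.43
position: [0.4361, 0.0176, 0.0551]
orientation: [0.001, 0.717, 0.697, 0.001]
contact_force: [-2.6, -0.9, 8.0]
opening: 0.608
grasp_force: 40.1
```

```bash
python3 -m jog '[{"gripper":40,"dx":0,"dy":0,"dz":8,"rx":0,"ry":0,"rz":0},{"gripper":40,"dx":0,"dy":0,"dz":25,"rx":0,"ry":0,"rz":0},{"gripper":40,"dx":0,"dy":0,"dz":50,"rx":0,"ry":0,"rz":0},{"gripper":40,"dx":0,"dy":0,"dz":80,"rx":0,"ry":0,"rz":0},{"gripper":40,"dx":0,"dy":0,"dz":110,"rx":0,"ry":0,"rz":0},{"gripper":40,"dx":0,"dy":0,"dz":140,"rx":0,"ry":0,"rz":0},{"gripper":40,"dx":0,"dy":0,"dz":165,"rx":0,"ry":0,"rz":0},{"gripper":40,"dx":0,"dy":0,"dz":185,"rx":0,"ry":0,"rz":0},{"gripper":40,"dx":0,"dy":0,"dz":196,"rx":0,"ry":0,"rz":0},{"gripper":40,"dx":0,"dy":0,"dz":196,"rx":0,"ry":0,"rz":0}]' && python3 -m jog '[{"gripper":40,"dx":10,"dy":-7,"dz":0,"rx":0,"ry":0,"rz":-1},{"gripper":40,"dx":30,"dy":-20,"dz":0,"rx":0,"ry":0,"rz":-3},{"gripper":40,"dx":55,"dy":-37,"dz":0,"rx":0,"ry":0,"rz":-5},{"gripper":40,"dx":80,"dy":-54,"dz":0,"rx":0,"ry":0,"rz":-7},{"gripper":40,"dx":105,"dy":-71,"dz":0,"rx":0,"ry":0,"rz":-9},{"gripper":40,"dx":130,"dy":-87,"dz":0,"rx":0,"ry":0,"rz":-10},{"gripper":40,"dx":145,"dy":-98,"dz":0,"rx":0,"ry":0,"rz":-10.4},{"gripper":40,"dx":151,"dy":-102,"dz":0,"rx":0,"ry":0,"rz":-10.4},{"gripper":40,"dx":151,"dy":-102,"dz":0,"rx":0,"ry":0,"rz":-10.4},{"gripper":40,"dx":151,"dy":-102,"dz":0,"rx":0,"ry":0,"rz":-10.4}]' && cat > look.py <<'E'
import sys
from h import *
k=sys.argv[1]
for n in("top","scene"):
    W,H=cloud(load(n,True,f"pics/{n}{k}.png")); h,s,v=[H[...,i].astype(int) for i in range(3)]; z=W[...,2]
    m=(h>18)&(h<33)&(s>150)&np.isfinite(z)&(z>.1)&(abs(W[...,1])<.6)&(W[...,0]<.75)&(W[...,0]>.4)
    P=W[m]
    if len(P)<50: print(n,"none");continue
    print(n,rect(P)); print("   top:",rect(P[P[:,2]>np.percentile(P[:,2],98)-.006])); print("  zmax/min",P[:,2].max().round(3),P[:,2].min().round(3))
E
python3 look.py 1
```

```text
time_s: 4.27
position: [0.4367, 0.0178, 0.2533]
orientation: [0.002, 0.717, 0.697, 0.002]
contact_force: [1.5, -0.2, -1.6]
opening: 0.603
grasp_force: 42.3
time_s: 5.1
position: [0.5855, -0.0843, 0.2486]
orientation: [-0.001, 0.778, 0.629, -0.001]
contact_force: [-0.9, -0.2, -1.9]
opening: 0.605
grasp_force: 42.3
top c=(565.3,-75.6) 115.0x63.8 long-axis ang=66.3 z [0.2206 0.2692 0.5664] n197
   top: c=(563.4,-15.1) 13.3x0.4 long-axis ang=2.8 z [0.5664 0.5732 0.5751] n5
  zmax/min 0.575 0.21
scene c=(574.9,-74.7) 119.9x72.5 long-axis ang=50.4 z [0.1991 0.2466 0.284 ] n895
   top: c=(576.9,-54.3) 70.7x65.1 long-axis ang=-23.4 z [0.2782 0.2812 0.2878] n194
  zmax/min 0.317 0.195
```

View pics/scene1.png

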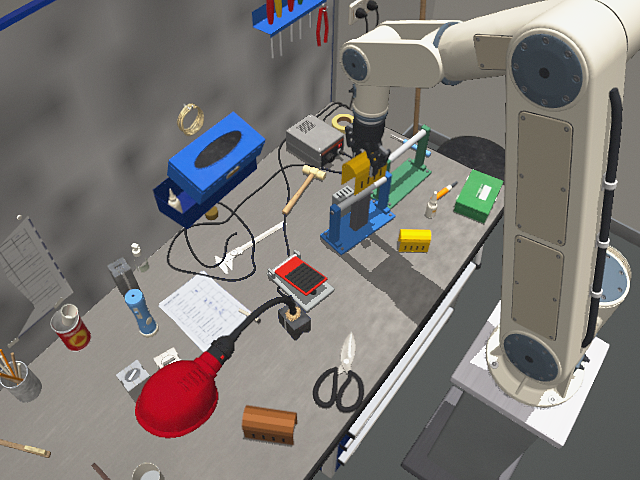

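The guard is upright in the gripper above the blue bar, around (365,172) in the scene view. I'll lower it.

```bash
python3 -m jog '[{"gripper":40,"dx":1,"dy":0,"dz":-10,"rx":0,"ry":0,"rz":0},{"gripper":40,"dx":1,"dy":0,"dz":-25,"rx":0,"ry":0,"rz":0},{"gripper":40,"dx":1,"dy":0,"dz":-42,"rx":0,"ry":0,"rz":0},{"gripper":40,"dx":1,"dy":0,"dz":-60,"rx":0,"ry":0,"rz":0},{"gripper":40,"dx":1,"dy":0,"dz":-78,"rx":0,"ry":0,"rz":0},{"gripper":40,"dx":1,"dy":0,"dz":-94,"rx":0,"ry":0,"rz":0},{"gripper":40,"dx":1,"dy":0,"dz":-106,"rx":0,"ry":0,"rz":0},{"gripper":40,"dx":1,"dy":0,"dz":-115,"rx":0,"ry":0,"rz":0},{"gripper":40,"dx":1,"dy":0,"dz":-119,"rx":0,"ry":0,"rz":0},{"gripper":40,"dx":1,"dy":0,"dz":-120,"rx":0,"ry":0,"rz":0}]' && python3 -m jog '[{"gripper":40,"dx":0,"dy":0,"dz":-1,"rx":0,"ry":0,"rz":0},{"gripper":40,"dx":0,"dy":0,"dz":-2,"rx":0,"ry":0,"rz":0},{"gripper":40,"dx":0,"dy":0,"dz":-3,"rx":0,"ry":0,"rz":0},{"gripper":40,"dx":0,"dy":0,"dz":-3.5,"rx":0,"ry":0,"rz":0},{"gripper":40,"dx":0,"dy":0,"dz":-4,"rx":0,"ry":0,"rz":0},{"gripper":40,"dx":0,"dy":0,"dz":-4.5,"rx":0,"ry":0,"rz":0},{"gripper":40,"dx":0,"dy":0,"dz":-5,"rx":0,"ry":0,"rz":0},{"gripper":40,"dx":0,"dy":0,"dz":-5,"rx":0,"ry":0,"rz":0},{"gripper":40,"dx":0,"dy":0,"dz":-5,"rx":0,"ry":0,"rz":0},{"gripper":40,"dx":0,"dy":0,"dz":-5,"rx":0,"ry":0,"rz":0}]'; python3 look.py 2
```

```text
time_s: 6.03
position: [0.5871, -0.0841, 0.1294]
orientation: [-0.0, 0.777, 0.629, -0.0]
contact_force: [0.2, -0.3, -1.7]
opening: 0.606
grasp_force: 42.3
time_s: 6.87
position: [0.5875, -0.0843, 0.125]
orientation: [0.0, 0.778, 0.629, 0.0]
contact_force: [0.0, 0.5, -1.9]
opening: 0.605
grasp_force: 42.3
top c=(566.7,-75.3) 113.3x54.6 long-axis ang=66.5 z [0.1084 0.1465 0.4431] n124
   top: c=(552.4,-53.7) 83.5x4.0 long-axis ang=71.5 z [0.443  0.4435 0.4473] n4
  zmax/min 0.448 0.103
scene c=(579.1,-76.2) 115.8x76.9 long-axis ang=54.0 z [0.1023 0.15   0.1686] n484
   top: c=(572.7,-63.7) 78.0x21.1 long-axis ang=34.0 z [0.1641 0.1814 0.2216] n12
  zmax/min 0.222 0.1
```

```bash
python3 -m jog '[{"gripper":40,"dx":0,"dy":0,"dz":-0.5,"rx":0,"ry":0,"rz":0},{"gripper":40,"dx":0,"dy":0,"dz":-1,"rx":0,"ry":0,"rz":0},{"gripper":40,"dx":0,"dy":0,"dz":-1.5,"rx":0,"ry":0,"rz":0},{"gripper":40,"dx":0,"dy":0,"dz":-2,"rx":0,"ry":0,"rz":0},{"gripper":40,"dx":0,"dy":0,"dz":-2.5,"rx":0,"ry":0,"rz":0},{"gripper":40,"dx":0,"dy":0,"dz":-2.5,"rx":0,"ry":0,"rz":0},{"gripper":40,"dx":0,"dy":0,"dz":-2.5,"rx":0,"ry":0,"rz":0},{"gripper":40,"dx":0,"dy":0,"dz":-2.5,"rx":0,"ry":0,"rz":0},{"gripper":40,"dx":0,"dy":0,"dz":-2.5,"rx":0,"ry":0,"rz":0},{"gripper":40,"dx":0,"dy":0,"dz":-2.5,"rx":0,"ry":0,"rz":0}]'
```

```text
time_s: 7.8
position: [0.5877, -0.0843, 0.1228]
orientation: [0.0, 0.778, 0.629, 0.0]
contact_force: [-1.4, 0.1, 4.6]
opening: 0.605
grasp_force: 42.7
```

```bash
python3 -m jog '[{"gripper":54,"dx":0,"dy":0,"dz":0,"rx":0,"ry":0,"rz":0},{"gripper":56,"dx":0,"dy":0,"dz":0,"rx":0,"ry":0,"rz":0},{"gripper":58,"dx":0,"dy":0,"dz":0,"rx":0,"ry":0,"rz":0},{"gripper":60,"dx":0,"dy":0,"dz":0,"rx":0,"ry":0,"rz":0},{"gripper":63,"dx":0,"dy":0,"dz":0,"rx":0,"ry":0,"rz":0},{"gripper":66,"dx":0,"dy":0,"dz":0,"rx":0,"ry":0,"rz":0},{"gripper":68,"dx":0,"dy":0,"dz":0,"rx":0,"ry":0,"rz":0},{"gripper":68,"dx":0,"dy":0,"dz":0,"rx":0,"ry":0,"rz":0},{"gripper":68,"dx":0,"dy":0,"dz":0,"rx":0,"ry":0,"rz":0},{"gripper":68,"dx":0,"dy":0,"dz":0,"rx":0,"ry":0,"rz":0}]' && python3 -m jog '[{"gripper":68,"dx":0,"dy":0,"dz":5,"rx":0,"ry":0,"rz":0},{"gripper":68,"dx":0,"dy":0,"dz":15,"rx":0,"ry":0,"rz":0},{"gripper":68,"dx":0,"dy":0,"dz":30,"rx":0,"ry":0,"rz":0},{"gripper":68,"dx":0,"dy":0,"dz":48,"rx":0,"ry":0,"rz":0},{"gripper":68,"dx":0,"dy":0,"dz":70,"rx":0,"ry":0,"rz":0},{"gripper":68,"dx":0,"dy":0,"dz":95,"rx":0,"ry":0,"rz":0},{"gripper":68,"dx":0,"dy":0,"dz":115,"rx":0,"ry":0,"rz":0},{"gripper":68,"dx":0,"dy":0,"dz":127,"rx":0,"ry":0,"rz":0},{"gripper":68,"dx":0,"dy":0,"dz":127,"rx":0,"ry":0,"rz":0},{"gripper":68,"dx":0,"dy":0,"dz":127,"rx":0,"ry":0,"rz":0}]' && python3 -m jog '[{"gripper":20,"dx":0,"dy":25,"dz":0,"rx":0,"ry":0,"rz":0},{"gripper":0,"dx":0,"dy":60,"dz":0,"rx":0,"ry":0,"rz":0},{"gripper":0,"dx":-2,"dy":95,"dz":0,"rx":0,"ry":0,"rz":0},{"gripper":0,"dx":-5,"dy":130,"dz":0,"rx":0,"ry":0,"rz":0},{"gripper":0,"dx":-8,"dy":165,"dz":0,"rx":0,"ry":0,"rz":0},{"gripper":0,"dx":-10,"dy":200,"dz":0,"rx":0,"ry":0,"rz":0},{"gripper":0,"dx":-13,"dy":230,"dz":0,"rx":0,"ry":0,"rz":0},{"gripper":0,"dx":-16,"dy":250,"dz":0,"rx":0,"ry":0,"rz":0},{"gripper":0,"dx":-16,"dy":255,"dz":0,"rx":0,"ry":0,"rz":0},{"gripper":0,"dx":-16,"dy":255,"dz":0,"rx":0,"ry":0,"rz":0}]' && python3 look.py 3
```

```text
time_s: 8.63
position: [0.5875, -0.0843, 0.1225]
orientation: [-0.0, 0.778, 0.629, -0.0]
contact_force: [-0.4, 0.3, 0.4]
opening: 0.795
grasp_force: 0.0
time_s: 9.47
position: [0.5876, -0.0844, 0.2499]
orientation: [0.0, 0.778, 0.629, 0.0]
contact_force: [0.3, -0.0, 0.8]
opening: 0.796
grasp_force: 0.0
time_s: 10.3
position: [0.5706, 0.1718, 0.2478]
orientation: [-0.0, 0.777, 0.63, -0.001]
contact_force: [-0.5, -0.7, -0.5]
opening: 0.003
grasp_force: 0.0
top c=(587.1,-83.6) 107.7x54.3 long-axis ang=77.9 z [0.1151 0.1484 0.1578] n861
   top: c=(585.2,-83.5) 106.1x33.2 long-axis ang=76.9 z [0.1519 0.1539 0.1588] n248
  zmax/min 0.159 0.102
scene c=(586.2,-83.5) 115.4x54.9 long-axis ang=76.9 z [0.1032 0.1475 0.1584] n868
   top: c=(585.7,-82.1) 112.1x34.1 long-axis ang=79.8 z [0.1524 0.1547 0.1596] n269
  zmax/min 0.161 0.1
```

View pics/scene3.png

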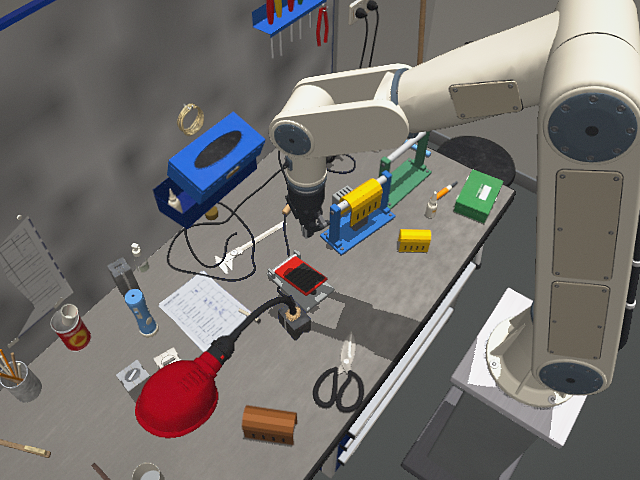

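The guard hangs level on the blue bar (368,200) and the gripper is above the pedal. Now I'll press.

```bash
python3 -m jog '[{"gripper":0,"dx":0,"dy":0,"dz":-15,"rx":0,"ry":0,"rz":0},{"gripper":0,"dx":0,"dy":0,"dz":-40,"rx":0,"ry":0,"rz":0},{"gripper":0,"dx":0,"dy":0,"dz":-70,"rx":0,"ry":0,"rz":0},{"gripper":0,"dx":0,"dy":0,"dz":-100,"rx":0,"ry":0,"rz":0},{"gripper":0,"dx":0,"dy":0,"dz":-130,"rx":0,"ry":0,"rz":0},{"gripper":0,"dx":0,"dy":0,"dz":-150,"rx":0,"ry":0,"rz":0},{"gripper":0,"dx":0,"dy":0,"dz":-165,"rx":0,"ry":0,"rz":0},{"gripper":0,"dx":0,"dy":0,"dz":-173,"rx":0,"ry":0,"rz":0},{"gripper":0,"dx":0,"dy":0,"dz":-176,"rx":0,"ry":0,"rz":0},{"gripper":0,"dx":0,"dy":0,"dz":-176,"rx":0,"ry":0,"rz":0}]' && python3 -m jog '[{"gripper":0,"dx":0,"dy":0,"dz":-3,"rx":0,"ry":0,"rz":0},{"gripper":0,"dx":0,"dy":0,"dz":-6,"rx":0,"ry":0,"rz":0},{"gripper":0,"dx":0,"dy":0,"dz":-9,"rx":0,"ry":0,"rz":0},{"gripper":0,"dx":0,"dy":0,"dz":-12,"rx":0,"ry":0,"rz":0},{"gripper":0,"dx":0,"dy":0,"dz":-15,"rx":0,"ry":0,"rz":0},{"gripper":0,"dx":0,"dy":0,"dz":-17,"rx":0,"ry":0,"rz":0},{"gripper":0,"dx":0,"dy":0,"dz":-19,"rx":0,"ry":0,"rz":0},{"gripper":0,"dx":0,"dy":0,"dz":-20,"rx":0,"ry":0,"rz":0},{"gripper":0,"dx":0,"dy":0,"dz":-20,"rx":0,"ry":0,"rz":0},{"gripper":0,"dx":0,"dy":0,"dz":-20,"rx":0,"ry":0,"rz":0}]'
```

```text
time_s: 11.23
position: [0.5714, 0.1698, 0.0731]
orientation: [-0.0, 0.778, 0.628, -0.0]
contact_force: [-0.6, -0.2, -0.1]
opening: -0.0
grasp_force: 0.0
time_s: 12.07
position: [0.5709, 0.171, 0.0544]
orientation: [-0.0, 0.778, 0.629, -0.0]
contact_force: [-4.9, 1.4, 8.4]
opening: 0.001
grasp_force: 4.1
```

```bash
python3 -m jog '[{"gripper":0,"dx":0,"dy":0,"dz":-1,"rx":0,"ry":0,"rz":0},{"gripper":0,"dx":0,"dy":0,"dz":-2,"rx":0,"ry":0,"rz":0},{"gripper":0,"dx":0,"dy":0,"dz":-3,"rx":0,"ry":0,"rz":0},{"gripper":0,"dx":0,"dy":0,"dz":-4,"rx":0,"ry":0,"rz":0},{"gripper":0,"dx":0,"dy":0,"dz":-5,"rx":0,"ry":0,"rz":0},{"gripper":0,"dx":0,"dy":0,"dz":-5,"rx":0,"ry":0,"rz":0},{"gripper":0,"dx":0,"dy":0,"dz":-5,"rx":0,"ry":0,"rz":0},{"gripper":0,"dx":0,"dy":0,"dz":-5,"rx":0,"ry":0,"rz":0},{"gripper":0,"dx":0,"dy":0,"dz":-5,"rx":0,"ry":0,"rz":0},{"gripper":0,"dx":0,"dy":0,"dz":-5,"rx":0,"ry":0,"rz":0}]'
```

```text
time_s: 12.9
position: [0.5709, 0.1711, 0.0504]
orientation: [-0.0, 0.778, 0.629, -0.0]
contact_force: [-8.8, 0.5, 18.1]
opening: 0.007
grasp_force: 9.4
```

```bash
python3 -m jog '[{"gripper":0,"dx":0,"dy":0,"dz":-0.5,"rx":0,"ry":0,"rz":0},{"gripper":0,"dx":0,"dy":0,"dz":-1,"rx":0,"ry":0,"rz":0},{"gripper":0,"dx":0,"dy":0,"dz":-1.5,"rx":0,"ry":0,"rz":0},{"gripper":0,"dx":0,"dy":0,"dz":-1.5,"rx":0,"ry":0,"rz":0},{"gripper":0,"dx":0,"dy":0,"dz":-1.5,"rx":0,"ry":0,"rz":0},{"gripper":0,"dx":0,"dy":0,"dz":-1.5,"rx":0,"ry":0,"rz":0},{"gripper":0,"dx":0,"dy":0,"dz":-1.5,"rx":0,"ry":0,"rz":0},{"gripper":0,"dx":0,"dy":0,"dz":-1.5,"rx":0,"ry":0,"rz":0},{"gripper":0,"dx":0,"dy":0,"dz":-1.5,"rx":0,"ry":0,"rz":0},{"gripper":0,"dx":0,"dy":0,"dz":-1.5,"rx":0,"ry":0,"rz":0}]'; python3 look.py 4
```

```text
time_s: 13.73
position: [0.5709, 0.1711, 0.05]
orientation: [-0.0, 0.778, 0.629, -0.0]
contact_force: [-11.7, -1.3, 31.8]
opening: 0.002
grasp_force: 15.9
top c=(586.9,-84.0) 108.9x54.2 long-axis ang=77.6 z [0.1134 0.1487 0.1576] n866
   top: c=(587.1,-84.1) 108.4x34.2 long-axis ang=78.6 z [0.1517 0.1534 0.1591] n278
  zmax/min 0.16 0.1
scene c=(510.6,33.7) 348.0x70.5 long-axis ang=-64.3 z [0.1007 0.1195 0.1441] n254
   top: c=(508.3,35.2) 343.9x64.1 long-axis ang=-63.8 z [0.1381 0.141  0.3771] n18
  zmax/min 0.496 0.1
```

```bash
python3 -m jog '[{"gripper":0,"dx":0,"dy":0,"dz":4,"rx":0,"ry":0,"rz":0},{"gripper":0,"dx":0,"dy":0,"dz":12,"rx":0,"ry":0,"rz":0},{"gripper":0,"dx":0,"dy":0,"dz":25,"rx":0,"ry":0,"rz":0},{"gripper":0,"dx":0,"dy":0,"dz":50,"rx":0,"ry":0,"rz":0},{"gripper":0,"dx":0,"dy":0,"dz":80,"rx":0,"ry":0,"rz":0},{"gripper":0,"dx":0,"dy":0,"dz":115,"rx":0,"ry":0,"rz":0},{"gripper":0,"dx":0,"dy":0,"dz":150,"rx":0,"ry":0,"rz":0},{"gripper":0,"dx":0,"dy":0,"dz":180,"rx":0,"ry":0,"rz":0},{"gripper":0,"dx":0,"dy":0,"dz":200,"rx":0,"ry":0,"rz":0},{"gripper":0,"dx":0,"dy":0,"dz":202.5,"rx":0,"ry":0,"rz":0}]' && python3 -m jog '[{"gripper":40,"dx":0,"dy":-25,"dz":0,"rx":0,"ry":0,"rz":0},{"gripper":72,"dx":0,"dy":-60,"dz":0,"rx":0,"ry":0,"rz":0},{"gripper":72,"dx":2,"dy":-95,"dz":0,"rx":0,"ry":0,"rz":0},{"gripper":72,"dx":5,"dy":-130,"dz":0,"rx":0,"ry":0,"rz":0},{"gripper":72,"dx":8,"dy":-165,"dz":0,"rx":0,"ry":0,"rz":0},{"gripper":72,"dx":10,"dy":-200,"dz":0,"rx":0,"ry":0,"rz":0},{"gripper":72,"dx":13,"dy":-230,"dz":0,"rx":0,"ry":0,"rz":0},{"gripper":72,"dx":16,"dy":-250,"dz":0,"rx":0,"ry":0,"rz":0},{"gripper":72,"dx":16,"dy":-255,"dz":0,"rx":0,"ry":0,"rz":0},{"gripper":72,"dx":16,"dy":-255,"dz":0,"rx":0,"ry":0,"rz":0}]' && python3 -m jog '[{"gripper":72,"dx":0,"dy":0,"dz":-5,"rx":0,"ry":0,"rz":0},{"gripper":72,"dx":0,"dy":0,"dz":-20,"rx":0,"ry":0,"rz":0},{"gripper":72,"dx":0,"dy":0,"dz":-40,"rx":0,"ry":0,"rz":0},{"gripper":72,"dx":0,"dy":0,"dz":-60,"rx":0,"ry":0,"rz":0},{"gripper":72,"dx":0,"dy":0,"dz":-80,"rx":0,"ry":0,"rz":0},{"gripper":72,"dx":0,"dy":0,"dz":-98,"rx":0,"ry":0,"rz":0},{"gripper":72,"dx":0,"dy":0,"dz":-112,"rx":0,"ry":0,"rz":0},{"gripper":72,"dx":0,"dy":0,"dz":-122,"rx":0,"ry":0,"rz":0},{"gripper":72,"dx":0,"dy":0,"dz":-126,"rx":0,"ry":0,"rz":0},{"gripper":72,"dx":0,"dy":0,"dz":-126,"rx":0,"ry":0,"rz":0}]'; python3 look.py 5
```

```text
time_s: 14.67
position: [0.5735, 0.1714, 0.255]
orientation: [0.001, 0.778, 0.629, 0.004]
contact_force: [0.6, 0.4, 0.7]
opening: 0.0
grasp_force: 0.0
time_s: 15.5
position: [0.5871, -0.0854, 0.2491]
orientation: [-0.0, 0.778, 0.628, -0.0]
contact_force: [-0.3, 0.2, 0.0]
opening: 0.844
grasp_force: 0.0
time_s: 16.33
position: [0.5869, -0.0833, 0.1226]
orientation: [-0.001, 0.777, 0.629, -0.001]
contact_force: [-0.1, -0.4, 0.8]
opening: 0.842
grasp_force: 0.0
top c=(570.7,-75.1) 120.8x40.3 long-axis ang=84.4 z [0.1029 0.1429 0.282 ] n108
   top: c=(552.9,-55.9) 87.3x9.2 long-axis ang=78.7 z [0.2956 0.4493 0.4547] n3
  zmax/min 0.455 0.102
scene c=(587.0,-66.8) 97.4x87.0 long-axis ang=36.4 z [0.1027 0.148  0.1679] n510
   top: c=(554.4,-73.3) 66.7x19.9 long-axis ang=-4.5 z [0.1653 0.1797 0.2147] n14
  zmax/min 0.219 0.1
```

View pics/scene5.png

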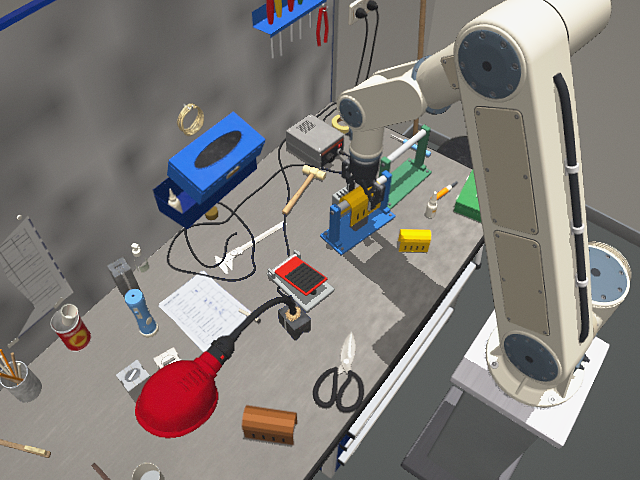

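The fingers straddle the guard on the blue bar (355,205) and the pedal is back up (300,275). I'll close, lift and carry it to the green rack.

```bash
python3 -m jog '[{"gripper":40,"dx":0,"dy":0,"dz":0,"rx":0,"ry":0,"rz":0},{"gripper":40,"dx":0,"dy":0,"dz":0,"rx":0,"ry":0,"rz":0},{"gripper":40,"dx":0,"dy":0,"dz":0,"rx":0,"ry":0,"rz":0},{"gripper":40,"dx":0,"dy":0,"dz":0,"rx":0,"ry":0,"rz":0},{"gripper":40,"dx":0,"dy":0,"dz":0,"rx":0,"ry":0,"rz":0},{"gripper":40,"dx":0,"dy":0,"dz":0,"rx":0,"ry":0,"rz":0},{"gripper":40,"dx":0,"dy":0,"dz":0,"rx":0,"ry":0,"rz":0},{"gripper":40,"dx":0,"dy":0,"dz":0,"rx":0,"ry":0,"rz":0},{"gripper":40,"dx":0,"dy":0,"dz":1,"rx":0,"ry":0,"rz":0},{"gripper":40,"dx":0,"dy":0,"dz":2,"rx":0,"ry":0,"rz":0}]' 40 && python3 -m jog '[{"gripper":40,"dx":0,"dy":0,"dz":6,"rx":0,"ry":0,"rz":0},{"gripper":40,"dx":0,"dy":0,"dz":16,"rx":0,"ry":0,"rz":0},{"gripper":40,"dx":0,"dy":0,"dz":34,"rx":0,"ry":0,"rz":0},{"gripper":40,"dx":0,"dy":0,"dz":55,"rx":0,"ry":0,"rz":0},{"gripper":40,"dx":0,"dy":0,"dz":78,"rx":0,"ry":0,"rz":0},{"gripper":40,"dx":0,"dy":0,"dz":100,"rx":0,"ry":0,"rz":0},{"gripper":40,"dx":0,"dy":0,"dz":122,"rx":0,"ry":0,"rz":0},{"gripper":40,"dx":0,"dy":0,"dz":140,"rx":0,"ry":0,"rz":0},{"gripper":40,"dx":0,"dy":0,"dz":150,"rx":0,"ry":0,"rz":0},{"gripper":40,"dx":0,"dy":0,"dz":150,"rx":0,"ry":0,"rz":0}]' && python3 -m jog '[{"gripper":40,"dx":0,"dy":-10,"dz":0,"rx":0,"ry":0,"rz":0},{"gripper":40,"dx":-1,"dy":-35,"dz":0,"rx":0,"ry":0,"rz":1},{"gripper":40,"dx":-2,"dy":-65,"dz":0,"rx":0,"ry":0,"rz":2},{"gripper":40,"dx":-3,"dy":-97,"dz":0,"rx":0,"ry":0,"rz":3},{"gripper":40,"dx":-4,"dy":-130,"dz":0,"rx":0,"ry":0,"rz":4},{"gripper":40,"dx":-4,"dy":-162,"dz":0,"rx":0,"ry":0,"rz":5},{"gripper":40,"dx":-5,"dy":-190,"dz":0,"rx":0,"ry":0,"rz":6},{"gripper":40,"dx":-5,"dy":-210,"dz":0,"rx":0,"ry":0,"rz":7},{"gripper":40,"dx":-5,"dy":-217,"dz":0,"rx":0,"ry":0,"rz":7},{"gripper":40,"dx":-5,"dy":-217,"dz":0,"rx":0,"ry":0,"rz":7}]' && python3 look.py 6
```

```text
time_s: 17.27
position: [0.5876, -0.0844, 0.1259]
orientation: [0.0, 0.778, 0.629, 0.0]
contact_force: [-0.1, -0.5, -1.7]
opening: 0.605
grasp_force: 41.9
time_s: 18.1
position: [0.5887, -0.0845, 0.2785]
orientation: [0.002, 0.778, 0.629, 0.002]
contact_force: [0.1, 1.0, -1.1]
opening: 0.607
grasp_force: 42.1
time_s: 18.93
position: [0.5814, -0.3031, 0.2736]
orientation: [-0.001, 0.739, 0.674, -0.001]
contact_force: [0.6, 0.2, -1.9]
opening: 0.604
grasp_force: 42.1
top c=(574.7,-302.0) 116.6x57.4 long-axis ang=75.6 z [0.2411 0.2964 0.3889] n476
   top: c=(561.9,-282.9) 63.1x14.1 long-axis ang=42.4 z [0.3857 0.3898 0.4051] n15
  zmax/min 0.406 0.223
scene c=(568.5,-298.0) 113.4x85.0 long-axis ang=83.2 z [0.221  0.2756 0.3068] n762
   top: c=(562.3,-281.3) 82.0x68.6 long-axis ang=82.8 z [0.3009 0.3036 0.3469] n153
  zmax/min 0.353 0.218
```

View pics/scene6.png

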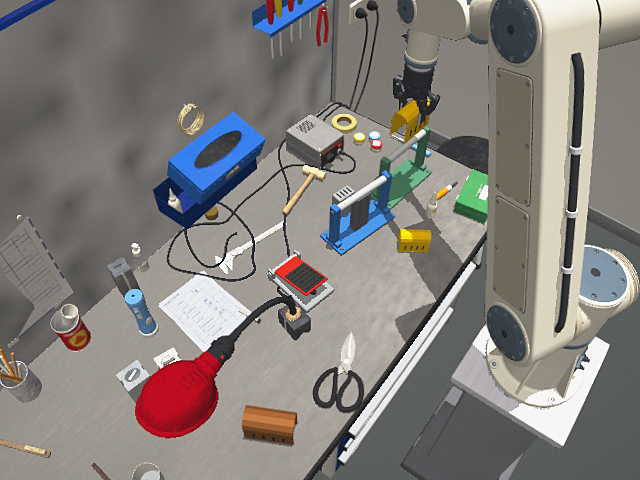

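The guard is held upright over the green bar (408,120). I'll lower it.

```bash
python3 -m jog '[{"gripper":40,"dx":0,"dy":0,"dz":-10,"rx":0,"ry":0,"rz":0},{"gripper":40,"dx":0,"dy":0,"dz":-25,"rx":0,"ry":0,"rz":0},{"gripper":40,"dx":0,"dy":0,"dz":-43,"rx":0,"ry":0,"rz":0},{"gripper":40,"dx":0,"dy":0,"dz":-62,"rx":0,"ry":0,"rz":0},{"gripper":40,"dx":0,"dy":0,"dz":-81,"rx":0,"ry":0,"rz":0},{"gripper":40,"dx":0,"dy":0,"dz":-99,"rx":0,"ry":0,"rz":0},{"gripper":40,"dx":0,"dy":0,"dz":-114,"rx":0,"ry":0,"rz":0},{"gripper":40,"dx":0,"dy":0,"dz":-125,"rx":0,"ry":0,"rz":0},{"gripper":40,"dx":0,"dy":0,"dz":-129,"rx":0,"ry":0,"rz":0},{"gripper":40,"dx":0,"dy":0,"dz":-130,"rx":0,"ry":0,"rz":0}]' && python3 -m jog '[{"gripper":40,"dx":0,"dy":0,"dz":-1,"rx":0,"ry":0,"rz":0},{"gripper":40,"dx":0,"dy":0,"dz":-2,"rx":0,"ry":0,"rz":0},{"gripper":40,"dx":0,"dy":0,"dz":-3,"rx":0,"ry":0,"rz":0},{"gripper":40,"dx":0,"dy":0,"dz":-4,"rx":0,"ry":0,"rz":0},{"gripper":40,"dx":0,"dy":0,"dz":-5,"rx":0,"ry":0,"rz":0},{"gripper":40,"dx":0,"dy":0,"dz":-6,"rx":0,"ry":0,"rz":0},{"gripper":40,"dx":0,"dy":0,"dz":-6,"rx":0,"ry":0,"rz":0},{"gripper":40,"dx":0,"dy":0,"dz":-6,"rx":0,"ry":0,"rz":0},{"gripper":40,"dx":0,"dy":0,"dz":-6,"rx":0,"ry":0,"rz":0},{"gripper":40,"dx":0,"dy":0,"dz":-6,"rx":0,"ry":0,"rz":0}]'
```

```text
time_s: 19.87
position: [0.5821, -0.3003, 0.1444]
orientation: [-0.001, 0.737, 0.675, -0.0]
contact_force: [0.0, 0.6, -1.6]
opening: 0.607
grasp_force: 42.1
time_s: 20.7
position: [0.5827, -0.3015, 0.14]
orientation: [0.0, 0.738, 0.675, 0.0]
contact_force: [-1.1, 1.2, 5.1]
opening: 0.604
grasp_force: 42.6
```

```bash
python3 -m jog '[{"gripper":54,"dx":0,"dy":0,"dz":0,"rx":0,"ry":0,"rz":0},{"gripper":56,"dx":0,"dy":0,"dz":0,"rx":0,"ry":0,"rz":0},{"gripper":58,"dx":0,"dy":0,"dz":0,"rx":0,"ry":0,"rz":0},{"gripper":60,"dx":0,"dy":0,"dz":0,"rx":0,"ry":0,"rz":0},{"gripper":63,"dx":0,"dy":0,"dz":0,"rx":0,"ry":0,"rz":0},{"gripper":66,"dx":0,"dy":0,"dz":0,"rx":0,"ry":0,"rz":0},{"gripper":70,"dx":0,"dy":0,"dz":0,"rx":0,"ry":0,"rz":0},{"gripper":70,"dx":0,"dy":0,"dz":0,"rx":0,"ry":0,"rz":0},{"gripper":70,"dx":0,"dy":0,"dz":0,"rx":0,"ry":0,"rz":0},{"gripper":70,"dx":0,"dy":0,"dz":0,"rx":0,"ry":0,"rz":0}]' && python3 -m jog '[{"gripper":70,"dx":0,"dy":0,"dz":5,"rx":0,"ry":0,"rz":0},{"gripper":70,"dx":0,"dy":0,"dz":15,"rx":0,"ry":0,"rz":0},{"gripper":70,"dx":0,"dy":0,"dz":30,"rx":0,"ry":0,"rz":0},{"gripper":70,"dx":0,"dy":0,"dz":48,"rx":0,"ry":0,"rz":0},{"gripper":70,"dx":0,"dy":0,"dz":70,"rx":0,"ry":0,"rz":0},{"gripper":70,"dx":0,"dy":0,"dz":95,"rx":0,"ry":0,"rz":0},{"gripper":70,"dx":0,"dy":0,"dz":120,"rx":0,"ry":0,"rz":0},{"gripper":70,"dx":0,"dy":0,"dz":145,"rx":0,"ry":0,"rz":0},{"gripper":70,"dx":0,"dy":0,"dz":160,"rx":0,"ry":0,"rz":0},{"gripper":70,"dx":0,"dy":0,"dz":160,"rx":0,"ry":0,"rz":0}]' && python3 -m jog '[{"gripper":70,"dx":-15,"dy":0,"dz":0,"rx":0,"ry":0,"rz":0},{"gripper":70,"dx":-40,"dy":0,"dz":0,"rx":0,"ry":0,"rz":0},{"gripper":70,"dx":-70,"dy":0,"dz":0,"rx":0,"ry":0,"rz":0},{"gripper":70,"dx":-100,"dy":0,"dz":0,"rx":0,"ry":0,"rz":0},{"gripper":70,"dx":-125,"dy":0,"dz":0,"rx":0,"ry":0,"rz":0},{"gripper":70,"dx":-140,"dy":0,"dz":0,"rx":0,"ry":0,"rz":0},{"gripper":70,"dx":-150,"dy":0,"dz":0,"rx":0,"ry":0,"rz":0},{"gripper":70,"dx":-150,"dy":0,"dz":0,"rx":0,"ry":0,"rz":0},{"gripper":70,"dx":-150,"dy":0,"dz":0,"rx":0,"ry":0,"rz":0},{"gripper":70,"dx":-150,"dy":0,"dz":0,"rx":0,"ry":0,"rz":0}]' && python3 look.py 7
```

```text
time_s: 21.53
position: [0.5825, -0.3013, 0.1395]
orientation: [0.0, 0.738, 0.675, 0.0]
contact_force: [-0.4, 0.8, 0.9]
opening: 0.823
grasp_force: 0.0
time_s: 22.37
position: [0.5841, -0.3022, 0.3049]
orientation: [0.003, 0.738, 0.675, 0.001]
contact_force: [-0.4, -0.3, 0.5]
opening: 0.817
grasp_force: 0.0
time_s: 23.2
position: [0.4334, -0.3015, 0.2996]
orientation: [0.0, 0.738, 0.675, 0.0]
contact_force: [-0.9, 0.1, -0.4]
opening: 0.824
grasp_force: 0.0
top c=(580.8,-300.7) 110.1x54.9 long-axis ang=84.3 z [0.1197 0.1634 0.172 ] n888
   top: c=(580.5,-300.7) 108.6x35.0 long-axis ang=85.3 z [0.1661 0.1683 0.1732] n298
  zmax/min 0.176 0.107
scene c=(581.8,-288.0) 151.5x54.1 long-axis ang=83.8 z [0.1053 0.1611 0.1728] n717
   top: c=(581.5,-298.2) 117.0x33.2 long-axis ang=81.5 z [0.1669 0.1696 0.1737] n214
  zmax/min 0.177 0.1
```

View pics/scene7.png

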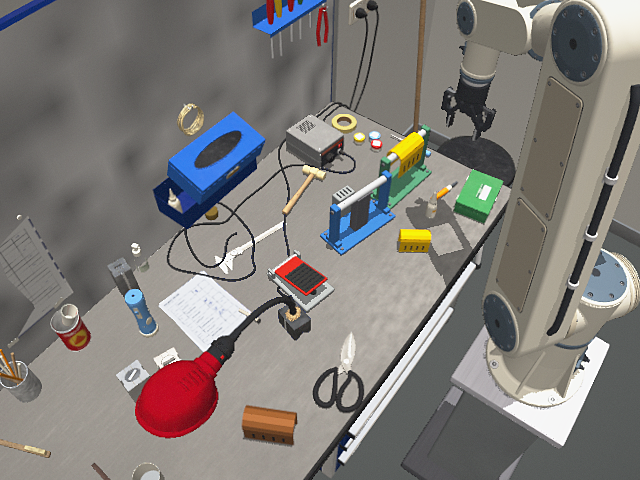

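The guard hangs on the green bar (408,155) within about 1 mm of centre, the pedal is up, and the robot is clear.

```bash
python3 -c "
from bench import manip
print(manip.finish_job())"
```

```text
the job is handed in; nothing more can be done
None
```

The guard was marked on the blue stand with the pedal pressed to its stop, and it now hangs on the green rack within about 1 mm of centre with the pedal up; I handed the job in at about 23 s, and no verdict came back.

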